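# Feel out the tired shock mount and fold its tag down

### The job

One of the three spring shock mounts on the check rail has gone soft. Working along the rail from its left end as seen from the robot, press each mount's pad down a good half centimetre with the fingertips to feel which spring is the softest, then gently push the softest mount's tag down flat and leave the other two tags standing up. Only press and push: pick nothing up, force nothing, and leave the jar, spool and screwdriver where they are.

Things in the scene. Friction and masses are not known exactly. Their poses are not given: they have to be found in the camera images.
- rail: check rail: fixed dark steel base plate, 140 x 370 x 14 mm, on the bench, its long side along its own y; three shock mounts in a row on it, 110 mm apart, a hinged tag for each. Origin: at bench height under the middle mount's axis (the plate reaches 98 mm to -x and 42 mm to +x of it). Own +y is its left end as seen from the robot; yaw within 0.35 rad.
- pad_left (a point): centre of the top face of the left mount's pad when not pressed (70 mm above the bench; the point stays there). The mounts look alike: 54 mm square foot, open coil spring, steel cap of 42 mm diameter with a flat rubber pad of 37 mm diameter. A pad goes 12 mm straight down and springs back; it gives at 0.8 to 3.2 N, then 0.4 to 1.4 N/mm; the softest has at most 60% of the next one's rate.
- tagtip_left (a point): middle of the free upper edge of the left mount's tag: an aluminium plate 44 mm wide, 50 mm long, 4 mm thick, on the robot side of the mount. Hinge axis along the rail's y, 42 mm to -x of the spring's axis, 21 mm above the bench. Standing, the tag slopes up from the hinge towards the robot, 37 to 43 degrees above level, its edge 51 to 55 mm above the bench.
- tag_left (a joint): angle of the left mount's tag, rad: 0 to 0.1 standing, 0.75 folded down. Pushed down from above it folds towards the robot until it lies level on the rail's rubber strip, top face 23 mm above the bench. The stiff hinge yields to about 1 N at the tag's edge; the tag stays where it is left.
- pad_middle (a point): centre of the top face of the middle mount's pad when not pressed (70 mm above the bench; the point stays there). The mounts look alike: 54 mm square foot, open coil spring, steel cap of 42 mm diameter with a flat rubber pad of 37 mm diameter. A pad goes 12 mm straight down and springs back; it gives at 0.8 to 3.2 N, then 0.4 to 1.4 N/mm; the softest has at most 60% of the next one's rate.
- tagtip_middle (a point): middle of the free upper edge of the middle mount's tag: an aluminium plate 44 mm wide, 50 mm long, 4 mm thick, on the robot side of the mount. Hinge axis along the rail's y, 42 mm to -x of the spring's axis, 21 mm above the bench. Standing, the tag slopes up from the hinge towards the robot, 37 to 43 degrees above level, its edge 51 to 55 mm above the bench.
- tag_middle (a joint): angle of the middle mount's tag, rad: 0 to 0.1 standing, 0.75 folded down. Pushed down from above it folds towards the robot until it lies level on the rail's rubber strip, top face 23 mm above the bench. The stiff hinge yields to about 1 N at the tag's edge; the tag stays where it is left.
- pad_right (a point): centre of the top face of the right mount's pad when not pressed (70 mm above the bench; the point stays there). The mounts look alike: 54 mm square foot, open coil spring, steel cap of 42 mm diameter with a flat rubber pad of 37 mm diameter. A pad goes 12 mm straight down and springs back; it gives at 0.8 to 3.2 N, then 0.4 to 1.4 N/mm; the softest has at most 60% of the next one's rate.
- tagtip_right (a point): middle of the free upper edge of the right mount's tag: an aluminium plate 44 mm wide, 50 mm long, 4 mm thick, on the robot side of the mount. Hinge axis along the rail's y, 42 mm to -x of the spring's axis, 21 mm above the bench. Standing, the tag slopes up from the hinge towards the robot, 37 to 43 degrees above level, its edge 51 to 55 mm above the bench.
- tag_right (a joint): angle of the right mount's tag, rad: 0 to 0.1 standing, 0.75 folded down. Pushed down from above it folds towards the robot until it lies level on the rail's rubber strip, top face 23 mm above the bench. The stiff hinge yields to about 1 N at the tag's edge; the tag stays where it is left.
- jar: bystander: flux jar, 50 mm diameter, 58 mm high, loose, standing beyond the rail; origin at the centre of its underside
- spool: bystander: solder spool standing on its flange, 66 mm diameter, 50 mm high, loose, beyond the rail; origin at the centre of its underside
- screwdriver: bystander: screwdriver about 170 mm long lying loose on the robot side of the rail; origin at its middle, on the bench, own x along it

How it is judged:
On the way, in this order (a step that is already met when the one before it is completed fails the run):
1. the left mount's pad is pressed down more than 4 mm, all tags standing (((distance between cap_a_c1 and pad_left below 0.04 m and z of cap_a_c1 in the frame of pad_left below -0.0065 m) or (distance between cap_b_c1 and pad_left below 0.04 m and z of cap_b_c1 in the frame of pad_left below -0.0065 m) or (distance between cap_c_c1 and pad_left below 0.04 m and z of cap_c_c1 in the frame of pad_left below -0.0065 m)) and value of joint each of tag_left, tag_middle, tag_right below 0.25 rad), for 0.1 s.
2. the middle mount's pad is pressed down more than 4 mm, all tags standing (((distance between cap_a_c1 and pad_middle below 0.04 m and z of cap_a_c1 in the frame of pad_middle below -0.0065 m) or (distance between cap_b_c1 and pad_middle below 0.04 m and z of cap_b_c1 in the frame of pad_middle below -0.0065 m) or (distance between cap_c_c1 and pad_middle below 0.04 m and z of cap_c_c1 in the frame of pad_middle below -0.0065 m)) and value of joint each of tag_left, tag_middle, tag_right below 0.25 rad), for 0.1 s.
3. the right mount's pad is pressed down more than 4 mm, all tags standing (((distance between cap_a_c1 and pad_right below 0.04 m and z of cap_a_c1 in the frame of pad_right below -0.0065 m) or (distance between cap_b_c1 and pad_right below 0.04 m and z of cap_b_c1 in the frame of pad_right below -0.0065 m) or (distance between cap_c_c1 and pad_right below 0.04 m and z of cap_c_c1 in the frame of pad_right below -0.0065 m)) and value of joint each of tag_left, tag_middle, tag_right below 0.25 rad), for 0.1 s.
4. the softest mount's tag is folded down (((horizontal distance between cap_b_c1 and pad_left below 0.04 m and value of joint tag_left above 0.65 rad) or (horizontal distance between cap_b_c1 and pad_middle below 0.04 m and value of joint tag_middle above 0.65 rad) or (horizontal distance between cap_b_c1 and pad_right below 0.04 m and value of joint tag_right above 0.65 rad))), for 0.2 s.
At the end, for the whole second after the job is handed in: The softest mount's tag lies folded down (joint above 0.65 rad of 0.75), the other two tags stand (below 0.25 rad), all pads have sprung back (within 2 mm), and the jar, spool and screwdriver are within 20 mm of where they started (((horizontal distance between cap_b_c1 and pad_left below 0.04 m and value of joint tag_left above 0.65 rad) or (horizontal distance between cap_b_c1 and pad_middle below 0.04 m and value of joint tag_middle above 0.65 rad) or (horizontal distance between cap_b_c1 and pad_right below 0.04 m and value of joint tag_right above 0.65 rad)) and (horizontal distance between cap_b_c1 and pad_left below 0.04 m or value of joint tag_left below 0.25 rad) and (horizontal distance between cap_b_c1 and pad_middle below 0.04 m or value of joint tag_middle below 0.25 rad) and (horizontal distance between cap_b_c1 and pad_right below 0.04 m or value of joint tag_right below 0.25 rad) and z of each of cap_a_c1, cap_b_c1, cap_c_c1 in the frame of rail above 0.0655 m and distance of each of jar, spool, screwdriver from where it was at the start of the episode below 0.02 m); the robot touches nothing.
It fails at once if the tag of a mount that is not the softest is folded down (beyond 0.35 rad) ((not (horizontal distance between cap_b_c1 and pad_left below 0.04 m) and value of joint tag_left above 0.35 rad) or (not (horizontal distance between cap_b_c1 and pad_middle below 0.04 m) and value of joint tag_middle above 0.35 rad) or (not (horizontal distance between cap_b_c1 and pad_right below 0.04 m) and value of joint tag_right above 0.35 rad)).
It fails at once if a pad, a tag or the rail is forced or squeezed (over 40 N) (contact force between any of rail, cap_a_c1, cap_b_c1, cap_c_c1 and anything else above 40 N).
It fails at once if the jar, spool or screwdriver is picked up, carried or shoved (more than 20 mm) (distance of any of jar, spool, screwdriver from where it was at the start of the episode above 0.02 m).
It also fails if it takes over 48 s, if anything falls off the work surface, if the arm or the gripper's body presses on something with over 40 N, if the wrist force passes 120 N, or if a joint passes its speed limit or range.

### The arm

A 6-joint arm with a two-finger parallel gripper is mounted at the origin on the work surface. World frame = base frame: x ahead of the robot, y to its left, z up, the work surface at z = 0. Lengths are in m, angles in rad, forces in N, time in s.
With the tool pointing down it reaches from about 0.35 to 0.775 m from the base axis. Payload 7.3 kg.
Tool frame: the origin (TCP) lies between the finger pads; the fingertips stand 14 mm ahead of it and the grasp point (between the pads) lies 5 mm behind it; z points along the fingers, y is the line along which they close (so a half turn about z gives the same grasp; the last joint's range is limited). The gripper opens to 92 mm and grips with 3 to 60 N. Pads are 19 mm wide; open, the fingers measure 130 mm over their backs; the gripper's body (75 mm by 190 mm) begins 47 mm behind the grasp point.
Start: joints at [-1.262, 0.342, 1.524, -0, 1.275, -0.146], TCP at [0.231, -0.472, 0.241] pointing down, gripper open.
Joint ranges: [-2.53, 2.53], [-0.77, 2.02], [0.04, 2.7], [-1, 4.14], [0.28, 2.66], [-3.11, 3.11]. Speed limits (rad/s): [2.57, 2.57, 3.14, 3.14, 3.14, 3.14].

### API

Orientations are given as a 3x3 rotation matrix whose columns are the frame's x, y, z axes.
In Python, from workcell import r gives the robot as it stands.
- The arm moves only by the tool apply_moves, never from a script. Its argument "motion" is a list of rows, each a list of 3 entries, a list of its own where there are three numbers: the turn, a rotation vector about the tool's x, y, z in degrees, then the shift along the tool's x, y, z in units of 25 mm (1.0 is 25 mm), then the finger opening in mm, from 0 to 91.8. A call has exactly 5 rows; each row shifts and turns the commanded pose from where the row before left it, along the tool's axes as they then stand; what a row does not reach is not made up. A row lasts 1/12 s, in which the tool goes at most 41.7 mm and 7.16 degrees, less where a joint would pass 70% of its speed; a pose out of reach is approached as far as the arm can. A call is refused whole if a number of a shift passes 1 or a number of a turn 7.16, either way. A call with a gripper value outside its range is refused whole. The fingers move at their own pace and stop on an object; the grip force is fixed at half the most. Time passes only in rows, so rows that do not move let the fingers close, or fill a call up. It gives the time, the measured TCP pose, the force, the opening and the grip force at its end, in the units of the state.
- r.sense(): the state, without advancing time (a new reading comes with each control period).
- r.grab_frame(name): name is "scene" or "top" or "wrist"; returns the picture (420x560x3 uint8, red, green, blue); there is no depth.
- r.camera_model(name): a dict with "camera_matrix" (3x3 intrinsics, pixels), "world_from_camera" (4x4, takes a point from camera to world coordinates). Camera axes: x right, y down, z forward; pixel columns grow to the right and rows downward; lengths in m; the calibration is good to about 2 mm. The wrist camera is an equidistant fisheye: a pixel r from the principal point sees the ray r / f radians off the axis. A picture is of the moment at which its call begins: read the wrist's pose just before it. camera_model takes no time and is no camera call; for the wrist camera it gives the pose at the moment of the call.
- r.close_job(): hands the job in; it is judged then, once.
Trained networks look in the newest picture that a camera, given by its name, has taken for a name from the list of things; names that differ only in an ending like _2 or _b are one class to them, and where a whole thing is asked for, a point or a joint stands for the part that bears it (a point fixed in the world has none). Each returns a list of dicts, best first, with "conf" (0 to 1); they miss things now and then, are a little off and sometimes report something else, mostly with a low value. They report only what shows in the picture. A call takes as long as a camera call.
- r.find_in(camera, query): "centre" ([x, y, z] in m, in world coordinates, good to about 4 mm: the middle of the surface that is visible of it).
- r.outline_of(camera, query): "pixels" (420x560 bool, what is visible of it).
- r.place_of(camera, query): "centre" ([x, y, z] in m, in world coordinates, good to about 4 mm: a listed point, or the origin of a listed thing).
The state is a dict: "time": time; "joint_pos": joint angles; "joint_velocities": joint speeds; "tau": joint torques, N m; "position": TCP position; "tcp_rot": TCP orientation; "ft_force": force on the tool from outside, world axes, zero at the start; "moment": the same for the moment, N m; "width": opening from 0.0 (shut) to 1.0 (fully open); "finger_force": force on a finger pad.
Only numpy, scipy, OpenCV 4.12 (cv2) and the standard library are available. Lean on these libraries where they do the work, as an engineer would, in place of code of your own. Each camera call takes 0.05 s, during which the arm holds its last target. There are 200 camera calls.

## Working session

There is one attempt and no reset: what is moved stays moved. The work goes in short steps, Python scripts to look and compute and a tool call to move; the robot and the scene stay as the last step left them, time stands still between calls to the robot, and variables do not carry over. Pictures are saved under pics/ and viewed, at most 10 in all, crops included, and the job is handed in when it is done.

Besides the shell and the picture viewer there is one more tool, called after "Call:" by a JSON object that holds its "method" and its "body". apply_moves: Moves the arm, as the interface text tells. Its arguments: {"type":"object","properties":{"motion":{"type":"array","items":{"type":"array"}}},"required":["motion"]}

```bash
mkdir -p pics; python3 - <<'E'
from workcell import r
import cv2,numpy as np
np.set_printoptions(precision=4,suppress=True)
s=r.sense();print(s['time'],s['position'],s['tcp_rot'],s['ft_force'],s['width'])
for c in ['top','scene']:
    im=r.grab_frame(c);cv2.imwrite(f'pics/{c}1.png',im[:,:,::-1])
    for q in ['rail','pad_left','pad_middle','pad_right','tagtip_left','tagtip_middle','tagtip_right','screwdriver']+(['jar','spool'] if c=='top' else []):
        print(c,q,[(np.round(d['centre'],4),round(d['conf'],2)) for d in r.place_of(c,q)[:3]])
print(r.sense()['time'])
E
```

```text
0.0 [ 0.2305 -0.4713  0.24  ] [[ 0.8983  0.4393 -0.0005]
 [ 0.4393 -0.8983  0.0015]
 [ 0.0002 -0.0015 -1.    ]] [0.5695 0.1823 1.3956] 1.0007374188259293
top rail [(array([ 0.5883, -0.1034,  0.0015]), 0.69)]
top pad_left [(array([0.603 , 0.0032, 0.0718]), 0.73)]
top pad_middle [(array([ 0.5906, -0.1051,  0.0738]), 0.65), (array([ 0.4917, -0.2009,  0.0541]), 0.41)]
top pad_right [(array([ 0.5714, -0.214 ,  0.0693]), 0.78)]
top tagtip_left [(array([0.5239, 0.0188, 0.0555]), 0.58)]
top tagtip_middle [(array([ 0.512 , -0.0905,  0.054 ]), 0.92)]
top tagtip_right [(array([ 0.4894, -0.2008,  0.0507]), 0.64)]
top screwdriver [(array([ 0.4372, -0.0728,  0.0021]), 0.7)]
top jar [(array([ 0.7006, -0.0453,  0.0002]), 0.8)]
top spool [(array([ 0.6868, -0.1886, -0.0019]), 0.73), (array([ 0.4367, -0.0721,  0.0005]), 0.25)]
scene rail [(array([ 0.5897, -0.1025,  0.0004]), 0.76)]
scene pad_left [(array([0.6055, 0.004 , 0.0699]), 0.77), (array([ 0.4921, -0.2014,  0.0577]), 0.66), (array([ 0.7013, -0.043 ,  0.0017]), 0.6)]
scene pad_middle [(array([ 0.5862, -0.1025,  0.0677]), 0.93)]
scene pad_right [(array([ 0.5682, -0.2142,  0.0681]), 0.58)]
scene tagtip_left [(array([0.5274, 0.0173, 0.0486]), 0.87)]
scene tagtip_middle [(array([ 0.5111, -0.0943,  0.0531]), 0.93), (array([ 0.4906, -0.2003,  0.0549]), 0.33)]
scene tagtip_right [(array([ 0.4916, -0.1983,  0.054 ]), 0.64), (array([ 0.5879, -0.1032,  0.0032]), 0.63)]
scene screwdriver [(array([ 0.4392, -0.0733, -0.0002]), 0.73), (array([0.6064, 0.005 , 0.0698]), 0.7), (array([ 0.5705, -0.216 ,  0.0713]), 0.38)]
1.0
```

View pics/top1.png

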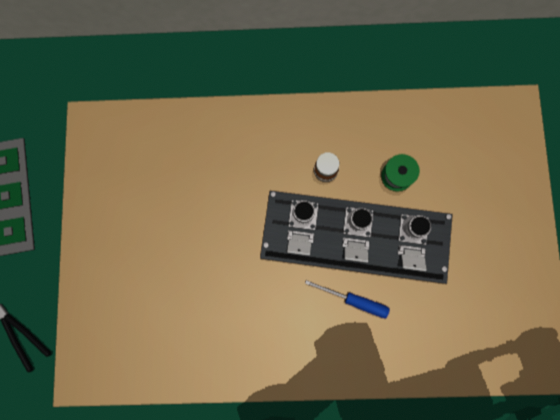

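View pics/scene1.png

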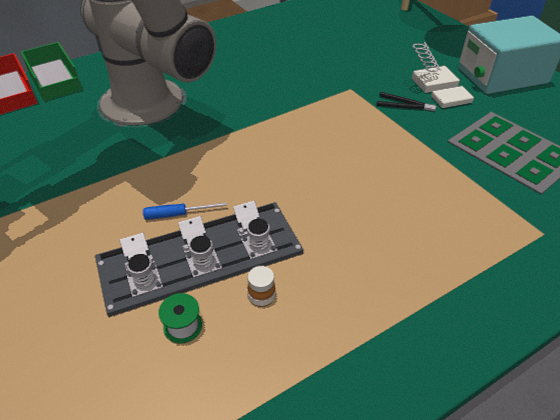

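The top view shows the rail at about (265–450, 192–282). The pads are at (304,211), (361,219) and (419,226), and all the tags stand on the robot side. The jar is at (327,165), the spool at (401,171) and the screwdriver at (347,298). The scene view agrees. Yaw is about -0.155 rad, so I'll turn the tool to line up with the rail, close the fingers and move over.

Call:
{"method": "apply_moves", "body": {"motion": [[[0, 0, 7], [0.6, -0.5, 0], 0], [[0, 0, 7], [0.6, -0.5, 0], 0], [[0, 0, 7], [0.6, -0.5, 0], 0], [[0, 0, 7], [0.6, -0.5, 0], 0], [[0, 0, 7], [0.6, -0.5, 0], 0]]}}

```text
time: 1.42
position: [0.2903, -0.3951, 0.2409]
tcp_rot: [[0.987, -0.162, 0.0], [-0.162, -0.987, -0.0], [0.0, 0.0, -1.0]]
ft_force: [0.3, -0.3, -0.2]
width: 0.685
finger_force: 0.0
```

```bash
cat > h.py <<'E'
from workcell import r
import numpy as np
np.set_printoptions(precision=4,suppress=True)
yaw=-0.155; ex=np.array([np.cos(yaw),np.sin(yaw),0]); ey=np.array([-ex[1],ex[0],0]); O=np.array([0.588,-0.104,0])
P={'L':O+.11*ey,'M':O,'R':O-.11*ey}
def rail(off_x,k,ztip): return P[k]+off_x*ex+np.array([0,0,ztip+0.014])
def go(t):
    s=r.sense(); R=np.array(s['tcp_rot']); d=R.T@(t-np.array(s['position']))
    yawn=np.arctan2(R[1,0],R[0,0])
    print('t',s['time'],'pos',np.array(s['position']),'z',R[:,2],'dyaw deg(tool z)',np.degrees(yawn-yaw),'units',d/0.025,'w',s['width'])
def force(n=8):
    F=[]
    for i in range(n):
        r.grab_frame('wrist'); s=r.sense(); F.append(s['ft_force'])
    F=np.array(F); print('t',s['time'],'z',s['position'],'F',F.mean(0),'sd',F.std(0))
E
python3 -c "
from h import *
go(rail(0,'L',0.1))"
```

```text
t 1.4167 pos [ 0.2903 -0.3951  0.2409] z [ 0.     -0.0001 -1.    ] dyaw deg(tool z) -0.43282486309801427 units [  9.8324 -17.818    5.0739] w 0.684847315897042
```

Call:
{"method": "apply_moves", "body": {"motion": [[[0, 0, 0], [0.49, -0.89, 0], 0], [[0, 0, 0], [0.49, -0.89, 0], 0], [[0, 0, 0], [0.49, -0.89, 0], 0], [[0, 0, 0], [0.49, -0.89, 0], 0], [[0, 0, 0], [0.49, -0.89, 0], 0]]}}

```text
time: 1.83
position: [0.3684, -0.2946, 0.2408]
tcp_rot: [[0.988, -0.156, 0.0], [-0.156, -0.988, -0.0], [0.0, 0.0, -1.0]]
ft_force: [0.7, -0.8, -0.3]
width: 0.325
finger_force: 0.0
```

Call:
{"method": "apply_moves", "body": {"motion": [[[0, 0, 0], [0.49, -0.89, 0], 0], [[0, 0, 0], [0.49, -0.89, 0], 0], [[0, 0, 0], [0.49, -0.89, 0], 0], [[0, 0, 0], [0.49, -0.89, 0], 0], [[0, 0, 0], [0.49, -0.89, 0], 0]]}}

```text
time: 2.25
position: [0.4463, -0.1941, 0.2408]
tcp_rot: [[0.988, -0.155, 0.0], [-0.155, -0.988, -0.0], [0.0, 0.0, -1.0]]
ft_force: [-0.3, -0.5, 0.1]
width: 0.01
finger_force: 0.0
```

Call:
{"method": "apply_moves", "body": {"motion": [[[0, 0, 0], [0.49, -0.89, 0], 0], [[0, 0, 0], [0.49, -0.89, 0], 0], [[0, 0, 0], [0.49, -0.89, 0], 0], [[0, 0, 0], [0.49, -0.89, 0], 0], [[0, 0, 0], [0.49, -0.89, 0], 0]]}}

```text
time: 2.67
position: [0.5241, -0.0937, 0.2408]
tcp_rot: [[0.988, -0.155, 0.0], [-0.155, -0.988, -0.0], [0.0, 0.0, -1.0]]
ft_force: [0.3, 0.4, 0.3]
width: 0.002
finger_force: 0.0
```

Call:
{"method": "apply_moves", "body": {"motion": [[[0, 0, 0], [0.49, -0.89, 0.5], 0], [[0, 0, 0], [0.49, -0.89, 0.5], 0], [[0, 0, 0], [0.49, -0.89, 0.5], 0], [[0, 0, 0], [0.49, -0.89, 0.5], 0], [[0, 0, 0], [0.49, -0.89, 0.5], 0]]}}

```text
time: 3.08
position: [0.6019, 0.0066, 0.1776]
tcp_rot: [[0.988, -0.155, 0.0], [-0.155, -0.988, -0.0], [0.0, 0.0, -1.0]]
ft_force: [-0.1, -0.2, 0.8]
width: 0.006
finger_force: 0.0
```

```bash
python3 -c "
from h import *
import cv2
go(rail(0,'L',0.08))
im=r.grab_frame('wrist');cv2.imwrite('pics/w1.png',im[:,:,::-1])
for q in ['pad_left','pad_middle','pad_right','tagtip_left','tagtip_middle']: print(q,[(np.round(d['centre'],4),round(d['conf'],2)) for d in r.place_of('wrist',q)[:2]])
print(P)
"
```

```text
t 3.0833 pos [0.6019 0.0066 0.1776] z [ 0.0001 -0.0001 -1.    ] dyaw deg(tool z) -0.057176313965981176 units [0.1339 0.0579 3.343 ] w 0.0062033377123531085
pad_left []
pad_middle []
pad_right [(array([ 0.5692, -0.2102,  0.0675]), 0.66)]
tagtip_left []
tagtip_middle [(array([ 0.6821, -0.1936, -0.0003]), 0.31)]
{'L': array([0.605 , 0.0047, 0.    ]), 'M': array([ 0.588, -0.104,  0.   ]), 'R': array([ 0.571 , -0.2127,  0.    ])}
```

View pics/w1.png

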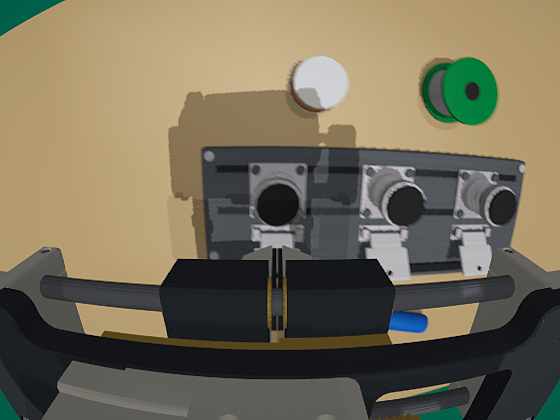

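The wrist view shows the left pad at (279,203), in line with the finger gap at (277,300). I'm going down to a hover at 10 mm and taking a force baseline there.

Call:
{"method": "apply_moves", "body": {"motion": [[[0, 0, 0], [0.03, 0.01, 0.8], 0], [[0, 0, 0], [0.03, 0.01, 0.8], 0], [[0, 0, 0], [0.03, 0.01, 0.8], 0], [[0, 0, 0], [0.03, 0.01, 0.7], 0], [[0, 0, 0], [0.02, 0.01, 0.2], 0]]}}

```text
time: 3.8
position: [0.603, 0.0026, 0.0939]
tcp_rot: [[0.988, -0.157, -0.003], [-0.157, -0.988, 0.0], [-0.003, 0.0, -1.0]]
ft_force: [0.1, 0.6, 0.1]
width: 0.007
finger_force: 0.0
```

```bash
python3 -c "
from h import *
force(6)
go(rail(0,'L',0.065))
"
```

```text
t 4.1 z [0.6053 0.0034 0.0974] F [-0.0751  0.1498  0.2023] sd [0.4026 0.2652 0.5584]
t 4.1 pos [0.6053 0.0034 0.0974] z [ 0.0029 -0.0005 -1.    ] dyaw deg(tool z) -0.07761880191048692 units [-0.0236 -0.0491  0.7359] w 0.004330219241439689
```

Call:
{"method": "apply_moves", "body": {"motion": [[[0, 0, 0], [0, -0.02, 0.2], 0], [[0, 0, 0], [0, -0.02, 0.2], 0], [[0, 0, 0], [0, 0, 0.14], 0], [[0, 0, 0], [0, 0, 0.1], 0], [[0, 0, 0], [0, 0, 0.08], 0]]}}

```text
time: 4.52
position: [0.6049, 0.0048, 0.0781]
tcp_rot: [[0.988, -0.155, 0.001], [-0.155, -0.988, -0.0], [0.001, -0.0, -1.0]]
ft_force: [-2.2, 0.8, 8.0]
width: 0.006
finger_force: 4.3
```

```bash
python3 -c "
from h import *
force(10)
go(rail(0,'L',0.060))
"
```

```text
t 5.0167 z [0.6049 0.0049 0.0786] F [-1.8994  0.4457  8.1678] sd [0.5156 0.5586 0.7229]
t 5.0167 pos [0.6049 0.0049 0.0786] z [ 0.001  -0.0001 -1.    ] dyaw deg(tool z) -0.05020231927425875 units [0.003  0.0064 0.1837] w 0.006558363625315604
```

Call:
{"method": "apply_moves", "body": {"motion": [[[0, 0, 0], [0, 0, 0.04], 0], [[0, 0, 0], [0, 0, 0.04], 0], [[0, 0, 0], [0, 0, 0.04], 0], [[0, 0, 0], [0, 0, 0.04], 0], [[0, 0, 0], [0, 0, 0], 0]]}}

```text
time: 5.43
position: [0.6049, 0.0048, 0.0749]
tcp_rot: [[0.988, -0.155, 0.001], [-0.155, -0.988, -0.0], [0.001, -0.0, -1.0]]
ft_force: [-3.3, 1.2, 10.9]
width: 0.007
finger_force: 5.8
```

```bash
python3 -c "
from h import *
force(10)
go(rail(0,'L',0.085))
"
```

```text
t 5.9333 z [0.6049 0.0049 0.0751] F [-3.3334  0.6998 11.8414] sd [0.557  0.6323 0.3418]
t 5.9333 pos [0.6049 0.0049 0.0751] z [ 0.0013 -0.0002 -1.    ] dyaw deg(tool z) -0.046777572079763755 units [ 0.0036  0.0066 -0.9552] w 0.0033922624905081767
```

The left mount's rate is about 1.05 N/mm. Next is the middle mount.

Call:
{"method": "apply_moves", "body": {"motion": [[[0, 0, 0], [0, 0, -0.5], 0], [[0, 0, 0], [0, 0, -0.5], 0], [[0, 0, 0], [0, 0.8, 0], 0], [[0, 0, 0], [0, 0.9, 0], 0], [[0, 0, 0], [0, 0.9, 0], 0]]}}

```text
time: 6.35
position: [0.5943, -0.0597, 0.0986]
tcp_rot: [[0.988, -0.154, -0.0], [-0.154, -0.988, -0.0], [-0.0, 0.0, -1.0]]
ft_force: [0.5, -0.1, -0.8]
width: 0.006
finger_force: 0.0
```

Call:
{"method": "apply_moves", "body": {"motion": [[[0, 0, 0], [0, 0.9, 0], 0], [[0, 0, 0], [0, 0.9, 0], 0], [[0, 0, 0], [0, 0, 0], 0], [[0, 0, 0], [0, 0, 0], 0], [[0, 0, 0], [0, 0, 0], 0]]}}

```text
time: 6.77
position: [0.5874, -0.1035, 0.0984]
tcp_rot: [[0.988, -0.156, -0.001], [-0.156, -0.988, 0.0], [-0.001, -0.0, -1.0]]
ft_force: [0.3, -1.0, -0.4]
width: 0.006
finger_force: 0.0
```

```bash
python3 -c "
from h import *
force(6)
go(rail(0,'M',0.065))
"
```

```text
t 7.0667 z [ 0.5877 -0.1032  0.0987] F [0.067  0.4544 0.1175] sd [0.4303 0.4838 0.7326]
t 7.0667 pos [ 0.5877 -0.1032  0.0987] z [-0. -0. -1.] dyaw deg(tool z) 0.0007814922752756705 units [0.0183 0.0299 0.7877] w -1.5042223953725369e-05
```

Call:
{"method": "apply_moves", "body": {"motion": [[[0, 0, 0], [0, 0.02, 0.2], 0], [[0, 0, 0], [0, 0, 0.2], 0], [[0, 0, 0], [0, 0, 0.18], 0], [[0, 0, 0], [0, 0, 0.14], 0], [[0, 0, 0], [0, 0, 0.08], 0]]}}

```text
time: 7.48
position: [0.5873, -0.1043, 0.0782]
tcp_rot: [[0.988, -0.155, -0.0], [-0.155, -0.988, 0.0], [-0.001, -0.0, -1.0]]
ft_force: [-1.2, 1.9, 3.9]
width: 0.006
finger_force: 2.0
```

```bash
python3 -c "
from h import *
force(10)
"
```

```text
t 7.9833 z [ 0.5874 -0.1043  0.0788] F [-1.5614  1.664   3.671 ] sd [0.4895 0.4067 0.4148]
```

Call:
{"method": "apply_moves", "body": {"motion": [[[0, 0, 0], [0, 0, 0.04], 0], [[0, 0, 0], [0, 0, 0.04], 0], [[0, 0, 0], [0, 0, 0.04], 0], [[0, 0, 0], [0, 0, 0.04], 0], [[0, 0, 0], [0, 0, 0], 0]]}}

```text
time: 8.4
position: [0.5875, -0.1044, 0.0747]
tcp_rot: [[0.988, -0.155, -0.0], [-0.155, -0.988, -0.0], [-0.0, 0.0, -1.0]]
ft_force: [-1.8, 3.4, 6.1]
width: 0.006
finger_force: 2.8
```

```bash
python3 -c "
from h import *
force(10)
go(rail(0,'M',0.085))
"
```

```text
t 8.9 z [ 0.5875 -0.1044  0.0748] F [-2.1587  1.8959  5.3203] sd [0.3456 0.6252 0.4151]
t 8.9 pos [ 0.5875 -0.1044  0.0748] z [ 0. -0. -1.] dyaw deg(tool z) -0.06005537025415495 units [ 0.0189 -0.0187 -0.9679] w 0.0065787678226154256
```

The middle mount's rate is about 0.41 N/mm. Next is the right mount.

Call:
{"method": "apply_moves", "body": {"motion": [[[0, 0, 0], [0, 0, -0.5], 0], [[0, 0, 0], [0, 0, -0.5], 0], [[0, 0, 0], [0, 0.8, 0], 0], [[0, 0, 0], [0, 0.9, 0], 0], [[0, 0, 0], [0, 0.9, 0], 0]]}}

```text
time: 9.32
position: [0.5776, -0.1694, 0.0995]
tcp_rot: [[0.988, -0.154, 0.001], [-0.154, -0.988, -0.001], [0.001, 0.001, -1.0]]
ft_force: [0.2, -0.6, -0.5]
width: 0.002
finger_force: 0.0
```

Call:
{"method": "apply_moves", "body": {"motion": [[[0, 0, 0], [0, 0.9, 0], 0], [[0, 0, 0], [0, 0.9, 0], 0], [[0, 0, 0], [0, 0, 0], 0], [[0, 0, 0], [0, 0, 0], 0], [[0, 0, 0], [0, 0, 0], 0]]}}

```text
time: 9.73
position: [0.5703, -0.2129, 0.0992]
tcp_rot: [[0.988, -0.156, -0.0], [-0.156, -0.988, 0.0], [-0.0, -0.0, -1.0]]
ft_force: [-0.7, 0.2, -0.1]
width: 0.004
finger_force: 0.0
```

```bash
python3 -c "
from h import *
force(6)
go(rail(0,'R',0.065))
"
```

```text
t 10.0333 z [ 0.5706 -0.2124  0.0997] F [-0.0418  0.2363  0.0389] sd [0.6301 0.5334 0.5601]
t 10.0333 pos [ 0.5706 -0.2124  0.0997] z [ 0.0001 -0.0001 -1.    ] dyaw deg(tool z) -0.0020600093922541543 units [0.019  0.0087 0.8296] w 0.007007860267803482
```

Call:
{"method": "apply_moves", "body": {"motion": [[[0, 0, 0], [0, 0, 0.2], 0], [[0, 0, 0], [0, 0, 0.2], 0], [[0, 0, 0], [0, 0, 0.18], 0], [[0, 0, 0], [0, 0, 0.14], 0], [[0, 0, 0], [0, 0, 0.08], 0]]}}

```text
time: 10.45
position: [0.5703, -0.2129, 0.0796]
tcp_rot: [[0.988, -0.155, -0.0], [-0.155, -0.988, 0.0], [-0.0, -0.0, -1.0]]
ft_force: [-2.3, 1.5, 8.5]
width: 0.006
finger_force: 4.5
```

```bash
python3 -c "
from h import *
force(10)
"
```

```text
t 10.95 z [ 0.5703 -0.2129  0.0804] F [-2.3905  1.9905  8.0977] sd [0.4866 0.3872 0.6125]
```

Call:
{"method": "apply_moves", "body": {"motion": [[[0, 0, 0], [0, 0, 0.04], 0], [[0, 0, 0], [0, 0, 0.04], 0], [[0, 0, 0], [0, 0, 0.04], 0], [[0, 0, 0], [0, 0, 0.04], 0], [[0, 0, 0], [0, 0, 0], 0]]}}

```text
time: 11.37
position: [0.5704, -0.2129, 0.0768]
tcp_rot: [[0.988, -0.155, 0.0], [-0.155, -0.988, -0.0], [0.0, 0.0, -1.0]]
ft_force: [-3.5, 3.0, 12.8]
width: 0.006
finger_force: 6.1
```

```bash
python3 -c "
from h import *
force(10)
"
```

```text
t 11.8667 z [ 0.5703 -0.213   0.077 ] F [-3.9435  2.7106 11.8407] sd [0.4635 0.2703 0.5683]
```

The right mount's rate is about 1.1 N/mm, so the middle mount is clearly softest (0.41 against 1.05 and 1.1). I'm lifting and going over the middle tag.

Call:
{"method": "apply_moves", "body": {"motion": [[[0, 0, 0], [0, 0, -0.8], 0], [[0, 0, 0], [0, 0, -0.8], 0], [[0, 0, 0], [-0.6, -0.8, 0], 0], [[0, 0, 0], [-0.6, -0.9, 0], 0], [[0, 0, 0], [-0.6, -0.9, 0], 0]]}}

```text
time: 12.28
position: [0.5354, -0.1415, 0.1155]
tcp_rot: [[0.988, -0.157, 0.0], [-0.157, -0.988, -0.0], [0.0, 0.0, -1.0]]
ft_force: [0.1, 0.7, 0.2]
width: 0.005
finger_force: 0.0
```

Call:
{"method": "apply_moves", "body": {"motion": [[[0, 0, 0], [-0.6, -0.9, 0], 0], [[0, 0, 0], [-0.6, -0.9, 0], 0], [[0, 0, 0], [-0.08, 0, 0], 0], [[0, 0, 0], [0, 0, 0], 0], [[0, 0, 0], [0, 0, 0], 0]]}}

```text
time: 12.7
position: [0.5119, -0.0929, 0.1158]
tcp_rot: [[0.988, -0.155, 0.001], [-0.155, -0.988, -0.001], [0.001, 0.0, -1.0]]
ft_force: [1.0, -0.5, 0.2]
width: 0.001
finger_force: 0.0
```

```bash
python3 -c "
from h import *
import cv2
go(rail(-.077,'M',0.065))
for c in ['top']:
    im=r.grab_frame(c);cv2.imwrite('pics/t2.png',cv2.resize(im[170:330,240:470,::-1],None,fx=3,fy=3))
go(rail(-.077,'M',0.023))
"
```

```text
t 12.7 pos [ 0.5119 -0.0929  0.1158] z [ 0.0008 -0.0006 -1.    ] dyaw deg(tool z) -0.04598039424550585 units [-0.0052 -0.0309  1.4711] w 0.0005809126843744832
t 12.75 pos [ 0.5121 -0.0932  0.1157] z [ 0.0008 -0.0005 -1.    ] dyaw deg(tool z) -0.08428796276959954 units [-0.0151 -0.0448  3.1493] w 0.002069949810165998
```

View pics/t2.png

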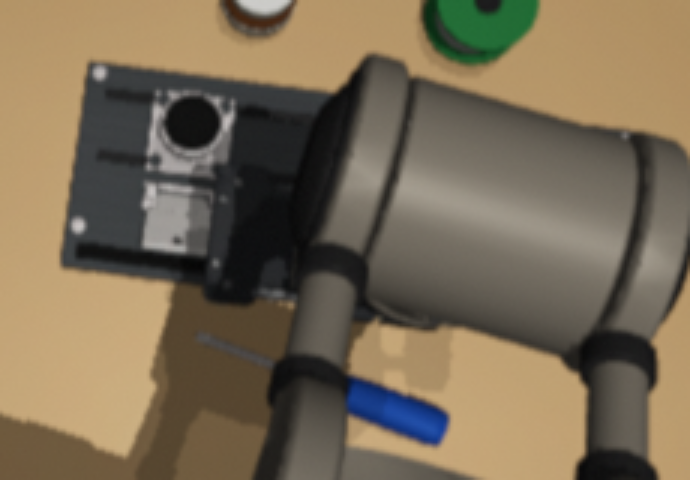

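The crop from the top camera shows the arm covering the middle tag. The left tag still stands at (175,220), and the screwdriver, jar and spool haven't moved. Now I'll push the tag down.

Call:
{"method": "apply_moves", "body": {"motion": [[[0, 0, 0], [0, 0, 0.4], 0], [[0, 0, 0], [0, 0, 0.4], 0], [[0, 0, 0], [0, 0, 0.4], 0], [[0, 0, 0], [0, 0, 0.2], 0], [[0, 0, 0], [0, 0, 0.2], 0]]}}

```text
time: 13.17
position: [0.5109, -0.0926, 0.0742]
tcp_rot: [[0.988, -0.156, -0.002], [-0.156, -0.988, 0.001], [-0.002, -0.0, -1.0]]
ft_force: [0.6, -0.7, -0.0]
width: 0.008
finger_force: 0.0
```

Call:
{"method": "apply_moves", "body": {"motion": [[[0, 0, 0], [0, 0, 0.2], 0], [[0, 0, 0], [0, 0, 0.2], 0], [[0, 0, 0], [0, 0, 0.2], 0], [[0, 0, 0], [0, 0, 0.2], 0], [[0, 0, 0], [0, 0, 0.2], 0]]}}

```text
time: 13.58
position: [0.5115, -0.0925, 0.0504]
tcp_rot: [[0.988, -0.155, 0.0], [-0.155, -0.988, -0.0], [0.001, 0.0, -1.0]]
ft_force: [-0.9, 0.9, 1.3]
width: 0.002
finger_force: 0.4
```

```bash
python3 -c "
from h import *
force(4)
go(rail(-.077,'M',0.023))
"
```

```text
t 13.7833 z [ 0.5116 -0.0925  0.0506] F [-0.1983  0.2394 -0.1097] sd [0.2745 0.3998 0.2307]
t 13.7833 pos [ 0.5116 -0.0925  0.0506] z [ 0.0002 -0.0001 -1.    ] dyaw deg(tool z) -0.060726510858927336 units [ 0.0108 -0.0178  0.5453] w 0.006144636309843456
```

Call:
{"method": "apply_moves", "body": {"motion": [[[0, 0, 0], [0, 0, 0.2], 0], [[0, 0, 0], [0, 0, 0.15], 0], [[0, 0, 0], [0, 0, 0.1], 0], [[0, 0, 0], [0, 0, 0.06], 0], [[0, 0, 0], [0, 0, 0.04], 0]]}}

```text
time: 14.2
position: [0.5113, -0.0925, 0.0369]
tcp_rot: [[0.988, -0.155, -0.0], [-0.155, -0.988, -0.0], [-0.0, 0.0, -1.0]]
ft_force: [-3.1, 0.6, 11.6]
width: 0.006
finger_force: 5.5
```

```bash
python3 -c "
from h import *
force(6)
go(rail(-.077,'M',0.023))
"
```

```text
t 14.5 z [ 0.5112 -0.0924  0.0371] F [-2.1316  0.0492  4.6273] sd [0.6049 0.4812 0.6893]
t 14.5 pos [ 0.5112 -0.0924  0.0371] z [-0.0003 -0.     -1.    ] dyaw deg(tool z) -0.05731505343650838 units [ 0.0254 -0.0173  0.0048] w 0.002201583259914445
```

The tag is on its stop: tip at 23.1 mm with a steady force of about 4.6 N. I'm retreating to check.

Call:
{"method": "apply_moves", "body": {"motion": [[[0, 0, 0], [0, 0, -0.4], 0], [[0, 0, 0], [0, 0, -0.8], 0], [[0, 0, 0], [0, 0, -1], 0], [[0, 0, 0], [0, 0, -1], 0], [[0, 0, 0], [0, 0, -1], 0]]}}

```text
time: 14.92
position: [0.5115, -0.0924, 0.1436]
tcp_rot: [[0.988, -0.155, 0.001], [-0.155, -0.988, -0.0], [0.001, 0.0, -1.0]]
ft_force: [-0.6, -0.3, 0.2]
width: 0.007
finger_force: 0.0
```

Call:
{"method": "apply_moves", "body": {"motion": [[[0, 0, 0], [-0.5, 1, -1], 0], [[0, 0, 0], [-0.5, 1, -1], 0], [[0, 0, 0], [-0.5, 1, -0.5], 0], [[0, 0, 0], [-0.5, 1, 0], 0], [[0, 0, 0], [-0.5, 1, 0], 0]]}}

```text
time: 15.33
position: [0.4301, -0.2074, 0.2063]
tcp_rot: [[0.988, -0.155, 0.003], [-0.155, -0.988, -0.002], [0.004, 0.002, -1.0]]
ft_force: [-0.5, -0.8, -0.6]
width: 0.007
finger_force: 0.0
```

Call:
{"method": "apply_moves", "body": {"motion": [[[0, 0, 0], [-0.5, 1, 0], 0], [[0, 0, 0], [-0.5, 1, 0], 0], [[0, 0, 0], [-0.5, 1, 0], 0], [[0, 0, 0], [-0.5, 1, 0], 0], [[0, 0, 0], [0, 0, 0], 0]]}}

```text
time: 15.75
position: [0.3634, -0.3006, 0.2051]
tcp_rot: [[0.987, -0.159, 0.0], [-0.159, -0.987, -0.002], [0.001, 0.002, -1.0]]
ft_force: [0.0, -0.7, 0.3]
width: 0.005
finger_force: 0.0
```

```bash
python3 -c "
from h import *
import cv2
for c in ['scene','top']:
    im=r.grab_frame(c)
    if c=='scene': cv2.imwrite('pics/s3.png',cv2.resize(im[180:350,80:320,::-1],None,fx=3,fy=3))
    for q in ['tagtip_left','tagtip_middle','tagtip_right','screwdriver','jar','spool']: print(c,q,[(np.round(d['centre'],4),round(d['conf'],2)) for d in r.place_of(c,q)[:1]])
s=r.sense();print(s['time'],s['position'])
"
```

```text
scene tagtip_left [(array([0.5291, 0.0142, 0.0488]), 0.9)]
scene tagtip_middle [(array([ 0.4993, -0.092 ,  0.0198]), 0.88)]
scene tagtip_right [(array([ 0.4902, -0.198 ,  0.0527]), 0.6)]
scene screwdriver [(array([ 0.4428, -0.0734,  0.002 ]), 0.69)]
scene jar [(array([ 0.6989, -0.0455,  0.0011]), 0.9)]
scene spool [(array([ 0.6874, -0.1883,  0.0017]), 0.88)]
top tagtip_left [(array([0.5246, 0.0201, 0.0553]), 0.97)]
top tagtip_middle [(array([ 0.5005, -0.0901,  0.0213]), 0.97)]
top tagtip_right [(array([ 0.4912, -0.2001,  0.0546]), 0.68)]
top screwdriver [(array([ 0.4364, -0.0763, -0.0002]), 0.77)]
top jar [(array([ 0.6985, -0.0472,  0.0006]), 0.8)]
top spool [(array([ 0.6866, -0.1874, -0.0012]), 0.86)]
16.45 [ 0.3654 -0.2971  0.2045]
```

View pics/s3.png

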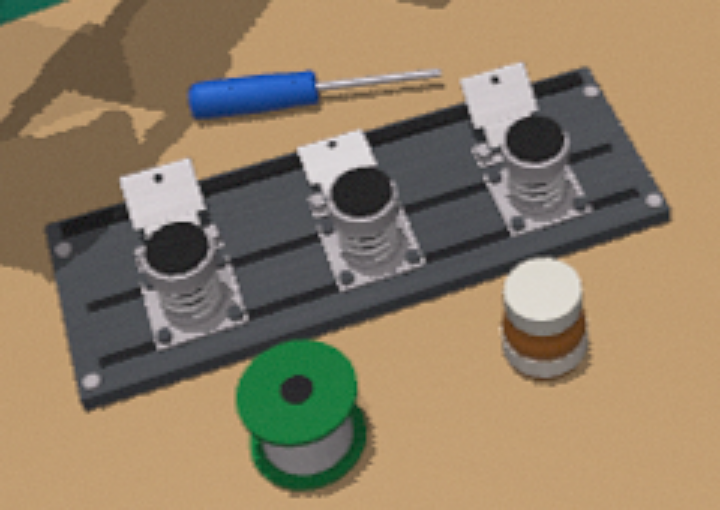

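The scene crop shows the middle tag lying flat at (340,155), its tip about 20 mm up. The other two tags stand at (160,195) and (500,95), all the pads are up, and the loose items haven't moved. I'm handing in.

```bash
python3 -c "
from workcell import r
print(r.close_job())"
```

```text
the job is handed in; nothing more can be done
None
```

The middle mount was the softest (about 0.41 N/mm, against 1.05 left and 1.10 right); its tag is folded flat, the other two stand, and the job is handed in, though no verdict came back.

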